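# Seat the chamber cover plate on its three locating pins

### The job

Pick up the aluminium cover plate by its bar handle and lay it level on the tips of the three pins of the sample station's carriage, about two centimetres from the middle of the housing towards the end nearer the robot (the end with the pair of pins). Then slide it gently the other way, towards the single pin, until its three holes drop over the pins and it lies flush on the carriage. The carriage may be clamped up to a centimetre and a half off the middle, so feel for the place; do not press or shove hard, leave the bottle, the jar and the spanner where they are, and let go at the end.

Things in the scene. Friction and masses are not known exactly. Their poses are not given: they have to be found in the camera images.
- plate_handle (a point): Centre of the bar handle of the loose aluminium cover plate. The handle stands upright in the middle of the plate's top: 14 (x) x 60 (y) x 40 mm high, gripped across x. This point is half-way up the bar: 28 mm above the plate's underside, 20 mm above its top face. z up as it lies. The plate starts flat on the bench beside the station, turned up to 0.5 rad.
- plate: The cover plate itself, 180 (x) x 110 (y) x 8 mm, 0.3 to 0.55 kg with its handle; origin at the centre of its underside, axes as the handle's. Three through holes, 13 mm in diameter, at (-45,-38), (-45,+38) and (+42,0) mm (x, y), so it fits only with its x axis along the station's +x. Resting on the pin tips it slides under its own weight (friction 1 to 6 N).
- station: Fixed sample station: low white housing 240 (x) x 170 (y) x 50 mm with a blue line around it, black display on its -x side; x along the rails on top. Origin at the centre of its underside, on the bench; yaw up to 0.45 rad. On the rails a dark steel carriage, 188 x 116 x 10 mm, is clamped, its middle anywhere from -14 to +14 mm along x from the housing's (not measured); in y it is exact.
- station_seat (a point): Point above the housing's middle, level with the carriage's upper face (the seat), 60 mm over the bench; axes as the station's. Three steel pins at (-45,-38), (-45,+38), (+42,0) mm from the CARRIAGE's middle, 10 mm in diameter, 7 mm high, upper 2.5 mm tapered to 6 mm. Plate underside: 7 mm above the seat on the tips (steady with the plate up to 38 mm to -x of the carriage), 0 when home; it drops by itself.
- reagent_center (a point): Bystander: centre of the amber glass bottle, 60 mm in diameter, 130 mm high, at the far edge of the work; z up.
- jar_center (a point): Bystander: centre of the squat white plastic jar, 64 mm in diameter, 75 mm high, at the far edge of the work; z up.
- spanner_grip (a point): Bystander: point on the shank of a 140 mm steel spanner lying flat at the left (+y) of the work, along its own x axis.
There are look-alikes about, which are no part of the job. Of the things that look like the plate, take the one that is farthest to the robot's right at the start.

How it is judged:
By the outcome, as a careful person would: the job done as asked, in the order asked, and still so for the second after the job is handed in, with the robot touching nothing.
It also fails if it takes over 54 s, if anything falls off the work surface, if the arm or the gripper's body presses on something with over 40 N, if the wrist force passes 120 N, or if a joint passes its speed limit or range.

### The arm

A 7-joint arm with a two-finger parallel gripper is mounted at the origin on the work surface. World frame = base frame: x ahead of the robot, y to its left, z up, the work surface at z = 0. Lengths are in mm, angles in rad, forces in N, time in s.
With the tool pointing down it reaches from about 400 to 875 mm from the base axis. Payload 4.4 kg.
Tool frame: the origin (TCP) lies midway between the tips of the shut fingers; the grasp point (between the pads) lies 19 mm behind it (ctrl.pinch_z is the distance from the TCP to the grasp point, in mm); z points along the fingers, y is the line along which they close (so a half turn about z gives the same grasp; the last joint's range is limited). The gripper opens to 85 mm and grips with 20 to 120 N. Pads are 22 mm wide; open, the fingers measure 114 mm over their backs; the gripper's body (76 mm by 85 mm) begins 54 mm behind the grasp point. The pads swing forward as they close: fully open they stand 13 mm farther back than shut.
Start: joints at [1.087, 0.628, 0.038, 1.517, -0.027, 0.996, -0.02], TCP at [263.766, -594.092, 231.313] pointing down, gripper open.
Joint ranges: [-3.06, 3.06], [-0.37, 2.12], [-1.25, 1.32], [0.18, 2.47], [-1.1, 4.24], [0.23, 1.98], [-2.94, 2.94]. Speed limits (rad/s): [2.57, 2.57, 3.14, 3.14, 3.14, 3.14, 3.14].

### API

Orientations are given as [roll, pitch, yaw] about the fixed x, y, z axes, in that order (R = Rz(yaw) Ry(pitch) Rx(roll)).
In Python, from cell import read_state, cams, order, ctrl gives the robot as it stands.
- The arm moves only by the tool move_arm, never from a script. Its argument "targets" is text: rows parted by semicolons, each of 7 numbers parted by spaces: the gripper's target within -1 to 1 (fully open at 1, half-way at 0, shut at -1), then the shift along the tool's x, y, z in cm, then the turn, a rotation vector about the tool's x, y, z in degrees. A call has 1 to 5 rows; each row shifts and turns the commanded pose from where the row before left it, along the tool's axes as they then stand; what a row does not reach is not made up. A row lasts 1/12 s, in which the tool goes at most 41.7 mm and 7.16 degrees, less where a joint would pass 70% of its speed; a pose out of reach is approached as far as the arm can. A call with a gripper value outside its range is refused whole. The fingers move at their own pace and stop on an object; the grip force is fixed at half the most. Time passes only in rows, so rows that do not move let the fingers close. It gives the time, the measured TCP pose, the force, the opening and the grip force at its end, in the units of the state.
- read_state(): the state, without advancing time (a new reading comes with each control period).
- cams.get_image(name): name is "scene" or "top" or "wrist"; returns a dict with "color" (384x512x3 uint8, red, green, blue), "fovy" (degrees; the focal length in pixels is half the picture's height over the tangent of half this angle, whatever the lens; pixels are square), "cx", "cy" (the principal point, pixels), "rvec" (rotation vector, rad) and "tvec" (3), from world to camera coordinates, as OpenCV has them. Camera axes: x right, y down, z forward; pixel columns grow to the right and rows downward; lengths in mm; the calibration is good to about 2 mm. A picture is of the moment at which its call begins. There is no depth.
- order.finish_job(): hands the job in; it is judged then, once.
The state is a dict: "clock": time; "qpos": joint angles; "qd": joint speeds; "tau": joint torques, N m; "eef_pos": TCP position; "tool_rot": TCP orientation; "force": force on the tool from outside, world axes, zero at the start; "torque": the same for the moment, N m; "width": finger opening in mm; "gripper_force": force on a finger pad.
Only numpy, scipy, OpenCV 4.12 (cv2) and the standard library are available. Lean on these libraries where they do the work, as an engineer would, in place of code of your own. Each camera call takes 0.05 s, during which the arm holds its last target. There are 200 camera calls.

## Working session

There is one attempt and no reset: what is moved stays moved. The work goes in short steps, Python scripts to look and compute and a tool call to move; the robot and the scene stay as the last step left them, time stands still between calls to the robot, and variables do not carry over. Pictures are saved under pics/ and viewed, at most 10 in all, crops included, and the job is handed in when it is done.

Besides the shell and the picture viewer there is one more tool, called after "Emit:" by a JSON object that holds its "op" and its "data", one argument or row to a line. move_arm: Moves the arm, as the interface text tells. Its arguments: {"type":"object","properties":{"targets":{"type":"string"}},"required":["targets"]}

```bash
mkdir -p pics; ls
cat > h.py <<'E'
import numpy as np, cv2
from cell import read_state, cams, order, ctrl
def grab(n,f):
    d=cams.get_image(n); cv2.imwrite('pics/'+f+'.png',d['color'][:,:,::-1])
    np.save('pics/'+f+'.npy',d,allow_pickle=True); return d
def load(f): return np.load('pics/'+f+'.npy',allow_pickle=True).item()
def ray(d,u,v,z):
    f=d['color'].shape[0]/2/np.tan(np.radians(d['fovy'])/2)
    R=cv2.Rodrigues(np.array(d['rvec'],float))[0]; t=np.array(d['tvec'],float).ravel()
    c=-R.T@t; r=R.T@np.array([(u-d['cx'])/f,(v-d['cy'])/f,1])
    return c+r*(z-c[2])/r[2]
def proj(d,P):
    f=d['color'].shape[0]/2/np.tan(np.radians(d['fovy'])/2)
    R=cv2.Rodrigues(np.array(d['rvec'],float))[0]; p=R@np.array(P,float)+np.array(d['tvec'],float).ravel()
    return p[:2]/p[2]*f+[d['cx'],d['cy']]
E
python3 - <<'E'
from h import *
a=grab('scene','s0');b=grab('top','t0')
for d in(a,b): print({k:v for k,v in d.items() if k!='color'})
cv2.imwrite('pics/st0.png',cv2.resize(np.vstack([a['color'],b['color']])[:,:,::-1],None,fx=.78,fy=.78))
print(read_state())
E
```

```text
pics
{'fovy': 44.2603388267661, 'cx': 243.54763843294828, 'cy': 194.64204510092767, 'rvec': array([ 2.10468016,  0.83061398, -0.38570679]), 'tvec': array([-441.4204488 ,  -95.23340601, 1385.92778335])}
{'fovy': 46.57943695988806, 'cx': 253.933137719624, 'cy': 189.97230076903915, 'rvec': array([ 2.18040393, -2.19249442,  0.10411802]), 'tvec': array([  92.51452457,  500.33957043, 1080.51423314])}
{'clock': 0.1, 'qpos': array([ 1.08718257,  0.629216  ,  0.03845149,  1.5182678 , -0.02702879,
        0.9963108 , -0.01997735]), 'qd': array([-9.36594170e-04, -1.30789614e-03, -1.98959980e-04, -2.50436725e-03,
        1.10107075e-03,  5.49272926e-05,  7.70807581e-04]), 'tau': array([ 2.78243999e-03, -5.64530861e+01,  1.23032201e+00, -1.93973583e+01,
        1.12221303e-02,  5.46615163e-03, -1.29763669e-05]), 'eef_pos': array([ 263.55103136, -593.55953204,  230.50561672]), 'tool_rot': array([-3.13990839e+00, -5.20837707e-06,  4.17815296e-01]), 'force': array([ 0.65596788, -0.19779352, -0.47826172]), 'torque': array([-0.04908503,  0.01312972,  0.01877705]), 'gripper_force': 0.0, 'width': 85.56041081947846}
```

View pics/t0.png

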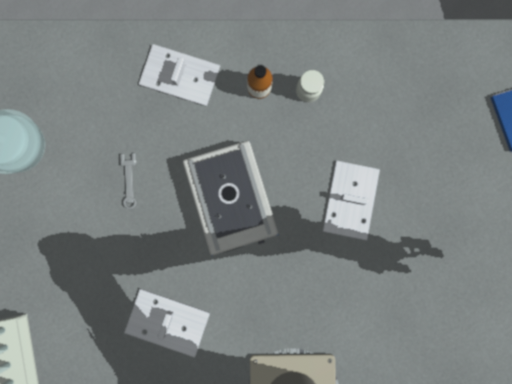

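View pics/s0.png

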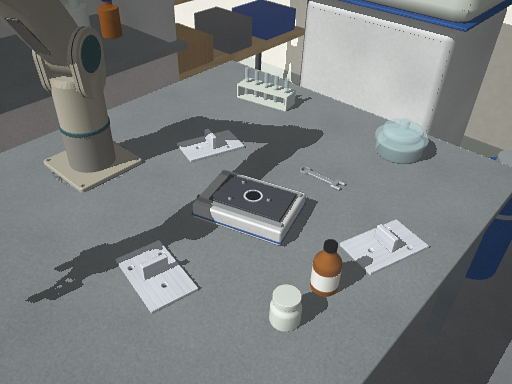

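Candidates for the plate in the top view are at (180,75), (352,199) and (167,322). The one farthest to the robot's right (-y, image right) is at (352,199). The station is at (230,197), the bottle at (260,80), the jar at (310,86) and the spanner at (128,180).

Run:
```python
from h import *
d=load('t0'); im=d['color']
c=im[130:260,175:395]; cv2.imwrite('pics/c0.png',cv2.resize(c,None,fx=3.6,fy=3.6,interpolation=cv2.INTER_CUBIC)[:,:,::-1])
print([proj(d,p).round() for p in ([0,0,0],[600,0,0],[600,-300,0])])
g=im.min(2)
for n,(x0,x1,y0,y1) in {'plate':(315,390,150,245)}.items():
    m=np.zeros_like(g); m[y0:y1,x0:x1]=(g[y0:y1,x0:x1]>150)*255
    m=cv2.morphologyEx(m,cv2.MORPH_CLOSE,np.ones((5,5)))
    k=max(cv2.findContours(m,0,1)[0],key=cv2.contourArea); r=cv2.minAreaRect(k); b=cv2.boxPoints(r)
    print(n,r); P=np.array([ray(d,*q,8) for q in b]);print(P.round(1),[np.linalg.norm(P[i]-P[i-1]).round(1) for i in range(4)],P.mean(0))
```

```text
[array([292., 397.]), array([289., 151.]), array([407., 151.])]
plate ((352.2166442871094, 196.61270141601562), (45.18757247924805, 66.61190795898438), 10.784297943115234)
[[ 413.4  -83.3    8. ]
 [ 577.2 -117.8    8. ]
 [ 555.3 -229.2    8. ]
 [ 391.9 -193.3    8. ]] [np.float64(112.1), np.float64(167.3), np.float64(113.5), np.float64(167.3)] [ 484.44615887 -155.91523537    8.        ]
```

View pics/c0.png

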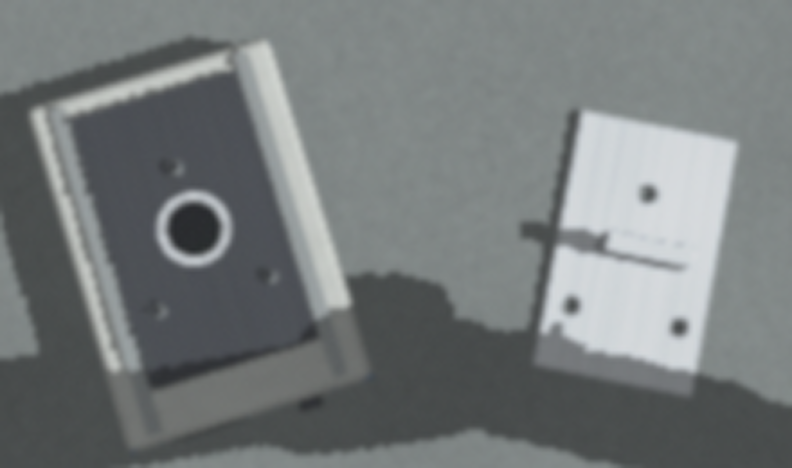

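Run:
```python
from h import *
d=load('t0')
def R(u,v,z): return ray(d,175+u/3.6,130+v/3.6,z)
s,l,r=[R(*q,8) for q in((649,193),(571,305),(679,327))]
print('plate',s,l,r,np.linalg.norm(l-r),np.linalg.norm(s-(l+r)/2)); x=s-(l+r)/2; print('yaw',np.arctan2(x[1],x[0]),'c',(s*45+(l+r)/2*42)/87)
y=l-r; print('yaw from pair',np.arctan2(-y[0],y[1]))
s,l,r=[R(*q,65) for q in((173,167),(157,310),(268,275))]
print('pins',s,l,r,np.linalg.norm(l-r),np.linalg.norm(s-(l+r)/2)); x=s-(l+r)/2; print('yaw',np.arctan2(x[1],x[0]),'carr',(s*45+(l+r)/2*42)/87)
y=l-r; print('yaw from pair',np.arctan2(-y[0],y[1]))
print('ring',R(194,228,60))
P=np.array([R(*q,50) for q in((33,110),(268,42),(368,372),(135,448))]);print(P,P.mean(0),[np.linalg.norm(P[i]-P[i-1]).round(1) for i in range(4)])
for i,j in((3,0),(2,1)): e=P[j]-P[i];print(np.arctan2(e[1],e[0]))
```

```text
plate [ 516.51775684 -164.2845279     8.        ] [ 439.03447871 -108.29316755    8.        ] [ 423.4245214  -182.79027749    8.        ] 76.11497984105561 87.32341895694995
yaw -0.2163197856917066 c [ 475.34411564 -155.23627702    8.        ]
yaw from pair -0.20654943387951044
pins [529.79837738 163.32913089  65.        ] [435.90982472 173.81281778  65.        ] [458.37795324 101.20365689  65.        ] 76.00596715995289 86.59378151239676
yaw 0.302789699283446 carr [489.89621057 150.86387193  65.        ]
yaw from pair 0.30009405547359275
ring [489.85672191 149.79436763  60.        ]
[[570.23678399 257.64455428  50.        ]
 [615.70244769 100.32169414  50.        ]
 [394.4980319   35.33669985  50.        ]
 [345.70874476 189.21524506  50.        ]] [481.53650209 145.62954833  50.        ] [np.float64(234.7), np.float64(163.8), np.float64(230.6), np.float64(161.4)]
0.29582676296326343
0.28573882217294727
```

```bash
cat >> h.py <<'E'
from scipy.spatial.transform import Rotation as Ro
def plan(pos,yaw,n):
    """rows (cm, deg) from the measured pose to pos, tool down at yaw"""
    s=read_state(); p=s['eef_pos'].copy(); R=Ro.from_euler('xyz',s['tool_rot']); T=Ro.from_euler('xyz',[np.pi,0,yaw])
    w=(R.inv()*T).as_rotvec()/n; dp=(np.array(pos)-p)/n
    for i in range(n):
        print((R.inv().apply(dp)/10).round(2),np.degrees(w).round(2)); R=R*Ro.from_rotvec(w)
E
python3 -c "
from h import *
plan([475.3,-155.2,160],1.361,13)"
```

```text
[ 2.86 -2.42  0.55] [-0.01 -0.   -4.16]
[ 3.02 -2.21  0.55] [-0.01 -0.   -4.16]
[ 3.18 -1.98  0.55] [-0.01 -0.   -4.16]
[ 3.31 -1.75  0.55] [-0.01 -0.   -4.16]
[ 3.43 -1.5   0.54] [-0.01 -0.   -4.16]
[ 3.53 -1.25  0.54] [-0.01 -0.   -4.16]
[ 3.61 -0.99  0.54] [-0.01 -0.   -4.16]
[ 3.67 -0.73  0.54] [-0.01 -0.   -4.16]
[ 3.72 -0.46  0.54] [-0.01 -0.   -4.16]
[ 3.74 -0.19  0.54] [-0.01 -0.   -4.16]
[3.74 0.08 0.54] [-0.01 -0.   -4.16]
[3.73 0.36 0.54] [-0.01 -0.   -4.16]
[3.69 0.62 0.54] [-0.01 -0.   -4.16]
```

Emit:
{"op": "move_arm", "data": {
  "targets": "1 2.86 -2.42 0.55 0 0 -4.16; 1 3.02 -2.21 0.55 0 0 -4.16; 1 3.18 -1.98 0.55 0 0 -4.16; 1 3.31 -1.75 0.55 0 0 -4.16; 1 3.43 -1.5 0.55 0 0 -4.16"
}}

```text
clock: 0.52
eef_pos: [345.4, -423.6, 203.3]
tool_rot: [-3.141, -0.0, 0.784]
force: [0.7, 0.8, -0.3]
width: 85.5
gripper_force: 0.0
```

Emit:
{"op": "move_arm", "data": {
  "targets": "1 3.53 -1.25 0.54 0 0 -4.16; 1 3.61 -0.99 0.54 0 0 -4.16; 1 3.67 -0.73 0.54 0 0 -4.16; 1 3.72 -0.46 0.54 0 0 -4.16; 1 3.74 -0.19 0.54 0 0 -4.16"
}}

```text
clock: 0.93
eef_pos: [426.7, -255.1, 176.5]
tool_rot: [-3.141, -0.0, 1.147]
force: [0.6, 0.3, 0.2]
width: 85.6
gripper_force: 0.0
```

Emit:
{"op": "move_arm", "data": {
  "targets": "1 3.74 0.08 0.54 0 0 -4.16; 1 3.73 0.36 0.54 0 0 -4.16; 1 3.69 0.62 0.54 0 0 -4.16; 1 0 0 0 0 0 0; 1 0 0 0 0 0 0"
}}

```text
clock: 1.35
eef_pos: [475.9, -152.9, 160.1]
tool_rot: [-3.141, -0.001, 1.367]
force: [-0.3, -0.9, 0.1]
width: 85.3
gripper_force: 0.0
```

Run:
```python
from h import *
d=grab('wrist','w0'); s=read_state(); print(s['eef_pos'],s['tool_rot'],s['force'],s['clock'],s['qpos'])
print({k:v for k,v in d.items() if k!='color'})
```

```text
[ 475.08040845 -155.09828001  160.28139925] [-3.14055341e+00  1.03489436e-04  1.36310215e+00] [ 0.85020594 -0.19424605  0.39276276] 1.4 [ 0.40485089  0.52583426 -0.20964461  1.99895701  0.17724476  0.63492496
 -0.12817144]
{'fovy': 59.282566841221275, 'cx': 251.9448171787649, 'cy': 191.75706668021618, 'rvec': array([-2.85938578,  0.29329263,  0.03959127]), 'tvec': array([-497.6452843 ,  -65.29953471,  296.64411458])}
```

View pics/w0.png

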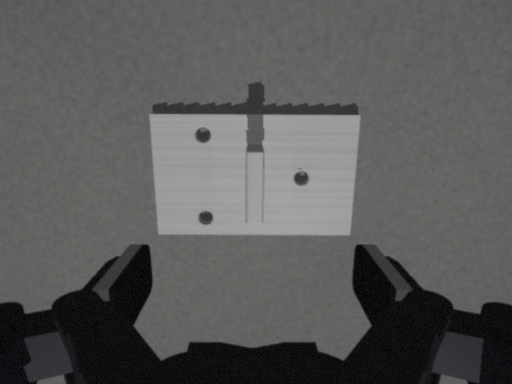

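The wrist view shows the plate with its handle top at about (255,187), the pair of holes at (203,135) and (206,217), and the single hole at (301,178). The handle is centred between the fingers.

Run:
```python
from h import *
d=load('w0')
l,r,s=[ray(d,*q,8) for q in((203,135),(206,217),(301,178))]
x=s-(l+r)/2; y=l-r
print(np.linalg.norm(x),np.linalg.norm(y),np.arctan2(x[1],x[0]),np.arctan2(-y[0],y[1]),(s*45+(l+r)/2*42)/87)
print(ray(d,255,187,48))
plan([475.3,-155.3,14],1.361,5)
```

```text
86.56599808764624 75.33865351540423 -0.21131156408003668 -0.20598098170742282 [ 478.84150937 -152.81796584    8.        ]
[ 479.33590932 -151.12306046   48.        ]
[-0.    0.01  2.93] [-0.01  0.    0.02]
[-0.    0.01  2.93] [-0.01  0.    0.02]
[-0.    0.01  2.93] [-0.01  0.    0.02]
[-0.    0.01  2.93] [-0.01  0.    0.02]
[-0.    0.01  2.93] [-0.01  0.    0.02]
```

Emit:
{"op": "move_arm", "data": {
  "targets": "1 0.1 0.15 3 0 0 0; 1 0.05 0 3 0 0 0; 1 0 0 3 0 0 0; 1 0 0 3 0 0 0; 1 0 0 1.6 0 0 0"
}}

```text
clock: 1.82
eef_pos: [474.7, -156.4, 22.0]
tool_rot: [-3.138, 0.001, 1.358]
force: [0.4, -0.2, -0.3]
width: 85.5
gripper_force: 0.0
```

Emit:
{"op": "move_arm", "data": {
  "targets": "1 0 0 1 0 0 0; 1 0 0 0 0 0 0; -0.3 0 0 0 0 0 0; -1 0 0 0 0 0 0; -1 0 0 0 0 0 0"
}}

```text
clock: 2.23
eef_pos: [477.9, -155.1, 15.9]
tool_rot: [3.139, 0.0, 1.361]
force: [1.0, 1.1, 0.8]
width: 51.6
gripper_force: 0.0
```

Emit:
{"op": "move_arm", "data": {
  "targets": "-1 0 0 0 0 0 0; -1 0 0 0 0 0 0; -1 0 0 0 0 0 0; -1 0 0 0 0 0 0; -1 0 0 0 0 0 0"
}}

```text
clock: 2.65
eef_pos: [477.5, -154.7, 15.4]
tool_rot: [3.14, 0.0, 1.362]
force: [-0.9, 0.1, 7.3]
width: 13.3
gripper_force: 60.4
```

Emit:
{"op": "move_arm", "data": {
  "targets": "-1 0 0 -0.5 0 0 0; -1 0 0 -2 0 0 0; -1 0 0 -3 0 0 0; -1 0 0 -3 0 0 0; -1 0 0 -2.5 0 0 0"
}}

```text
clock: 3.07
eef_pos: [476.3, -154.3, 125.9]
tool_rot: [-3.14, -0.0, 1.362]
force: [1.1, 0.4, -5.8]
width: 13.2
gripper_force: 59.4
```

Emit:
{"op": "move_arm", "data": {
  "targets": "-1 0 0 0 0 0 0; -1 0 0 0 0 0 0; -1 0 0 0 0 0 0; -1 0 0 0 0 0 0; -1 0 0 0 0 0 0"
}}

```text
clock: 3.48
eef_pos: [475.8, -154.2, 123.1]
tool_rot: [-3.138, -0.0, 1.362]
force: [0.4, 0.5, -5.8]
width: 13.2
gripper_force: 59.3
```

Run:
```python
from h import *
c=np.array([490,150.5]);x=np.array([np.cos(.301),np.sin(.301)])
t=c-28*x; print(t)
d=grab('wrist','w1'); s=read_state(); print(s['eef_pos'],s['tool_rot'],s['force'],s['torque'],s['width'])
plan([t[0],t[1],125],1.872,13)
```

```text
[463.25886624 142.19868893]
[ 476.03956184 -154.16515565  123.25727369] [-3.13868269e+00 -2.70406700e-04  1.36184991e+00] [-0.17209535 -0.18260976 -4.95607156] [ 0.0320528  -0.02629307 -0.02429042] 13.108191338720673
[ 2.21 -0.57 -0.01] [-0.01 -0.   -2.25]
[ 2.23 -0.48 -0.01] [-0.01 -0.   -2.25]
[ 2.25 -0.39 -0.01] [-0.01 -0.   -2.25]
[ 2.26 -0.31 -0.01] [-0.01 -0.   -2.25]
[ 2.27 -0.22 -0.01] [-0.01 -0.   -2.25]
[ 2.28 -0.13 -0.01] [-0.01 -0.   -2.25]
[ 2.28 -0.04 -0.01] [-0.01 -0.   -2.25]
[ 2.28  0.05 -0.01] [-0.01 -0.   -2.25]
[ 2.28  0.14 -0.01] [-0.01 -0.   -2.25]
[ 2.27  0.23 -0.01] [-0.01 -0.   -2.25]
[ 2.26  0.32 -0.01] [-0.01 -0.   -2.25]
[ 2.25  0.41 -0.01] [-0.01 -0.   -2.25]
[ 2.23  0.5  -0.01] [-0.01 -0.   -2.25]
```

View pics/w1.png

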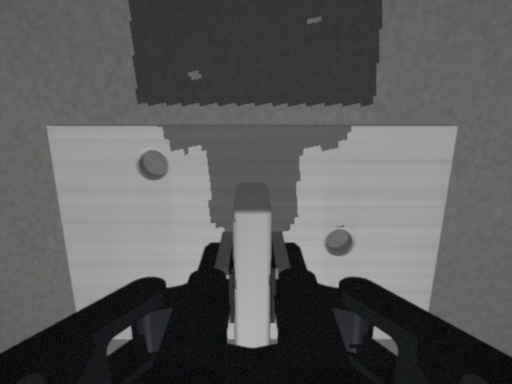

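The wrist view shows the plate held firmly, with the (-x,+y) hole at (153,164) and the single hole at (339,241).

```bash
cat >> h.py <<'E'
def plate_in_tool(d,l,s,z,eef,yaw):
    """plate centre offset along plate x,y (mm) from tool, and plate yaw, from rims of hole (-45,38) and (42,0)"""
    L=ray(d,*l,z)[:2];S=ray(d,*s,z)[:2];v=S-L
    th=np.arctan2(v[1],v[0])-np.arctan2(-38,87)
    R=np.array([[np.cos(th),-np.sin(th)],[np.sin(th),np.cos(th)]])
    c=(S-R@[42,0]+L-R@[-45,38])/2
    return np.linalg.norm(v),th,c,R.T@(c-eef[:2])
E
python3 - <<'E'
from h import *
print(np.hypot(87,38))
for z in (114,116,118): print(plate_in_tool(load('w1'),(153,164),(339,241),z,np.array([476,-154.2]),0))
E
```

```text
94.93682109698007
(np.float64(95.59461277346412), np.float64(-0.2066482535787093), array([ 476.85407826, -152.25400413]), array([0.43662635, 2.07983342]))
(np.float64(94.33828245753794), np.float64(-0.20664825357870964), array([ 477.00869366, -151.64380421]), array([0.46275097, 2.70877488]))
(np.float64(93.08195214161181), np.float64(-0.20664825357870942), array([ 477.16330905, -151.03360429]), array([0.48887559, 3.33771634]))
```

Emit:
{"op": "move_arm", "data": {
  "targets": "-1 2.21 -0.57 0 0 0 -2.25; -1 2.23 -0.48 0 0 0 -2.25; -1 2.25 -0.39 0 0 0 -2.25; -1 2.26 -0.31 0 0 0 -2.25; -1 2.27 -0.22 0 0 0 -2.25"
}}

```text
clock: 3.95
eef_pos: [471.5, -39.5, 123.9]
tool_rot: [-3.14, -0.0, 1.56]
force: [-0.4, 0.4, -5.1]
width: 13.1
gripper_force: 59.4
```

Emit:
{"op": "move_arm", "data": {
  "targets": "-1 2.28 -0.13 0 0 0 -2.25; -1 2.28 -0.04 0 0 0 -2.25; -1 2.28 0.05 0 0 0 -2.25; -1 2.28 0.14 0 0 0 -2.25; -1 2.27 0.23 0 0 0 -2.25"
}}

```text
clock: 4.37
eef_pos: [466.5, 74.5, 123.9]
tool_rot: [-3.14, -0.0, 1.756]
force: [-0.5, -0.5, -5.3]
width: 13.3
gripper_force: 59.4
```

Emit:
{"op": "move_arm", "data": {
  "targets": "-1 2.26 0.32 0 0 0 -2.25; -1 2.25 0.41 0 0 0 -2.25; -1 2.23 0.5 0 0 0 -2.25; -1 0 0 0 0 0 0; -1 0 0 0 0 0 0"
}}

```text
clock: 4.78
eef_pos: [463.7, 143.7, 124.0]
tool_rot: [-3.141, -0.001, 1.875]
force: [-0.1, -0.8, -4.9]
width: 13.3
gripper_force: 59.3
```

Run:
```python
from h import *
d=grab('wrist','w2'); e=grab('top','t2'); s=read_state(); print(s['eef_pos'],s['tool_rot'],s['force'],s['torque'],s['width'])
a=cv2.resize(d['color'],(400,300)); b=cv2.resize(e['color'][110:270,140:353],(400,300),interpolation=2)
cv2.imwrite('pics/m2.png',np.hstack([a,b])[:,:,::-1])
```

```text
[463.6411472  141.02067414 123.96832854] [-3.13960718e+00  7.87717070e-04  1.87149408e+00] [-0.19102499 -0.46734237 -4.50706708] [-0.03705066 -0.04706673  0.01032643] 13.090350423469499
```

View pics/m2.png

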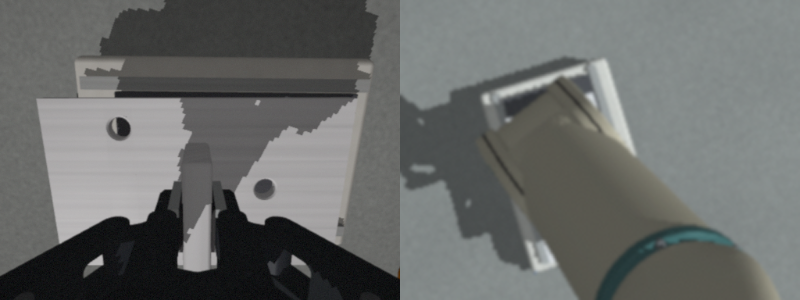

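The wrist half shows the plate over the station. In half-scale pixels the housing's far edge runs from (76,58) to (372,62), the carriage's dark +y edge runs from x=115 to 358 at y≈94, and the holes are at (119,128) and (264,188). The top half is blocked by the arm.

Run:
```python
from h import *
d=load('w2'); k=1.28
A,B=ray(d,115*k,94*k,60),ray(d,358*k,94.5*k,60); H,I=ray(d,76*k,60*k,50),ray(d,372*k,62*k,50)
x=np.array([np.cos(.301),np.sin(.301)]);y=np.array([-x[1],x[0]])
for n,P,Q in(('carr',A,B),('hous',H,I)):
    m=((P+Q)/2)[:2]; print(n,np.linalg.norm(P-Q),np.arctan2(*(Q-P)[1::-1]),'x,y from (490,150.5):',(m-[490,150.5])@x,(m-[490,150.5])@y)
r=plate_in_tool(d,(119*k,128*k),(264*k,188*k),116.6,read_state()['eef_pos'],0);print(r,(r[2]-[490,150.5])@x,(r[2]-[490,150.5])@y)
```

```text
carr 187.2006170451201 0.3020895085516314 x,y from (490,150.5): 4.490673316792999 57.0620683031819
hous 231.4561384694157 0.2976941320361389 x,y from (490,150.5): -4.815891596979045 81.90141139709122
(np.float64(94.31584516296776), np.float64(0.30647192828731035), array([463.94174737, 146.09182973]), array([1.81654501, 4.74416944])) -26.193600416563417 3.5156496449018118
```

Emit:
{"op": "move_arm", "data": {
  "targets": "-1 0 0 1 0 0 0; -1 0 0 1 0 0 0; -1 0 0 1 0 0 0; -1 0 0 0.5 0 0 0; -1 0 0 0 0 0 0"
}}

```text
clock: 5.3
eef_pos: [463.0, 141.2, 87.8]
tool_rot: [-3.138, 0.0, 1.872]
force: [-0.2, 1.1, -4.8]
width: 13.0
gripper_force: 59.2
```

Run:
```python
from h import *
d=grab('wrist','w3'); s=read_state(); print(s['eef_pos'],s['tool_rot'],s['force'],s['torque'],s['width'])
cv2.imwrite('pics/m3.png',cv2.resize(d['color'][20:304,60:512],(800,503),interpolation=2)[:,:,::-1])
```

```text
[463.4735683  141.52481199  88.57006154] [-3.13930158e+00  1.66722907e-04  1.87201629e+00] [-0.51791764 -0.02106717 -4.61096882] [ 0.01940885 -0.02082228 -0.02099144] 12.987093951486886
```

View pics/m3.png

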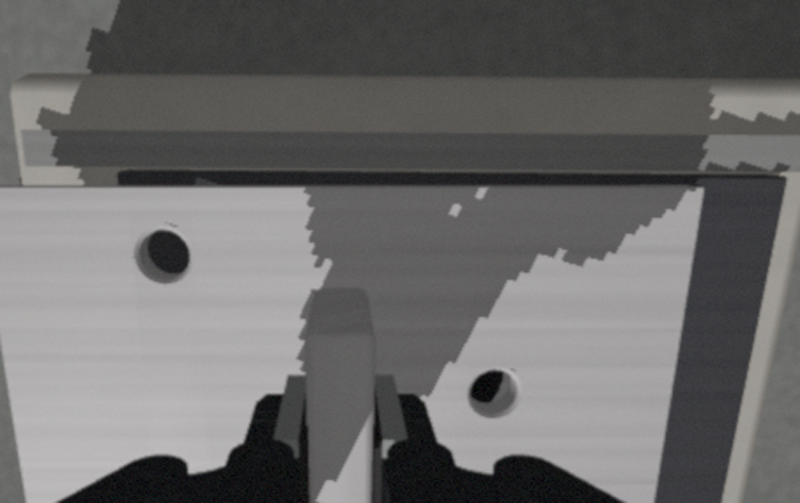

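The crop shows the carriage's +x,+y top corner at (783,178) and the plate's matching corner at (703,187). The hole rims are at (162,253) and (494,392).

Run:
```python
from h import *
d=load('w3'); k=452/800; f=lambda u,v:(60+u*k,20+v*k)
x=np.array([np.cos(.301),np.sin(.301)]);y=np.array([-x[1],x[0]]); M=np.array([x,y])
R=cv2.Rodrigues(d['rvec'])[0]; c=-R.T@d['tvec']; s=read_state()
print('cam',c,'rel tool',M@(c-s['eef_pos'])[:2])
L=lambda q,z: M@(ray(d,*f(*q),z)[:2]-[490,150.5])
zp=81.2
print('tool',M@(s['eef_pos'][:2]-[490,150.5]))
print('carr corner-> centre',L((783,178),60)-[94,58], 'left end',L((118,185),60)+[94,-58],'right edge low',L((725,500),60)-[94,0])
print('plate corner->',L((703,187),zp)-[90,55],'right low',L((658,500),zp)-[90,0])
print('holes',L((162,253),zp)-[-45,38],L((494,392),zp)-[42,0])
# where the pins should be seen / carr. dark strip
for a in((118,171),(118,184),(783,172)): print(L(a,60)-[0,58],L(a,50)-[0,58])
```

```text
cam [444.30124513 207.18504904 230.91603379] rel tool [ 1.15629979 68.39230714]
tool [-27.99473877  -0.70723365]
carr corner-> centre [ 2.83207562 -1.04612606] left end [ 4.23301339 -2.89440546] right edge low [  4.254588   -45.97433834]
plate corner-> [-27.74952816   1.12002525] right low [-26.36652681 -31.89837795]
holes [-27.45804509   1.65426683] [-27.46796319   1.45619935]
[-89.38204828   0.96020802] [-93.04136612   0.44973131]
[-89.73933376  -2.61750126] [-93.41955576  -3.33730352]
[96.50809823  0.59694003] [1.03724890e+02 6.52091387e-02]
```

Emit:
{"op": "move_arm", "data": {
  "targets": "-1 0 0 0.2 0 0 0; -1 0 0 0.15 0 0 0; -1 0 0 0.1 0 0 0; -1 0 0 0 0 0 0; -1 0 0 0 0 0 0"
}}

```text
clock: 5.77
eef_pos: [464.3, 142.0, 85.3]
tool_rot: [3.141, -0.0, 1.872]
force: [0.0, -0.0, -4.0]
width: 13.1
gripper_force: 59.4
```

Emit:
{"op": "move_arm", "data": {
  "targets": "-1 0 0 0.05 0 0 0; -1 0 0 0.05 0 0 0; -1 0 0 0 0 0 0; -1 0 0 0 0 0 0"
}}

```text
clock: 6.1
eef_pos: [464.2, 141.9, 84.1]
tool_rot: [3.142, 0.0, 1.872]
force: [0.1, -0.7, -5.6]
width: 13.3
gripper_force: 59.4
```

Emit:
{"op": "move_arm", "data": {
  "targets": "-1 0 0 0.05 0 0 0; -1 0 0 0.05 0 0 0; -1 0 0 0 0 0 0; -1 0 0 0 0 0 0"
}}

```text
clock: 6.43
eef_pos: [464.1, 141.9, 83.1]
tool_rot: [-3.141, 0.0, 1.872]
force: [-0.1, 0.1, -5.5]
width: 13.2
gripper_force: 59.4
```

Emit:
{"op": "move_arm", "data": {
  "targets": "-1 0 0 0.05 0 0 0; -1 0 0 0 0 0 0; -1 0 0 0 0 0 0"
}}

```text
clock: 6.68
eef_pos: [464.2, 141.9, 82.6]
tool_rot: [-3.142, 0.0, 1.872]
force: [0.3, 0.6, -4.6]
width: 13.3
gripper_force: 59.4
```

Emit:
{"op": "move_arm", "data": {
  "targets": "-1 0 0 0.05 0 0 0; -1 0 0 0 0 0 0; -1 0 0 0 0 0 0"
}}

```text
clock: 6.93
eef_pos: [464.2, 142.0, 82.3]
tool_rot: [3.141, 0.0, 1.872]
force: [-0.4, -0.2, -1.2]
width: 13.1
gripper_force: 60.0
```

Emit:
{"op": "move_arm", "data": {
  "targets": "-1 0 0 0.05 0 0 0; -1 0 0 0 0 0 0; -1 0 0 0 0 0 0"
}}

```text
clock: 7.18
eef_pos: [464.2, 142.0, 82.3]
tool_rot: [3.141, 0.0, 1.872]
force: [-1.5, -0.0, 5.0]
width: 12.6
gripper_force: 61.0
```

Emit:
{"op": "move_arm", "data": {
  "targets": "-1 0 0.2 -0.04 0 0 0; -1 0 0.4 0 0 0 0; -1 0 0.4 0 0 0 0; -1 0 0.4 0 0 0 0; -1 0 0 0 0 0 0"
}}

```text
clock: 7.6
eef_pos: [476.5, 145.5, 82.3]
tool_rot: [-3.139, 0.001, 1.872]
force: [-5.3, -1.5, 5.9]
width: 13.6
gripper_force: 61.2
```

Emit:
{"op": "move_arm", "data": {
  "targets": "-1 0 0.3 0 0 0 0; -1 0 0.3 0 0 0 0; -1 0 0 0 0 0 0; -1 0 0 0 0 0 0"
}}

```text
clock: 7.93
eef_pos: [482.2, 147.3, 82.3]
tool_rot: [-3.139, 0.001, 1.872]
force: [-4.3, -1.4, 6.0]
width: 13.1
gripper_force: 61.1
```

Run:
```python
from h import *
d=grab('wrist','w4'); s=read_state(); print(s['eef_pos'],s['tool_rot'],s['force'],s['torque'],s['width'])
x=np.array([np.cos(.301),np.sin(.301)]);y=np.array([-x[1],x[0]]); print(np.array([x,y])@(s['eef_pos'][:2]-[490,150.5]))
cv2.imwrite('pics/m4.png',cv2.resize(d['color'][100:292,100:356],(800,600),interpolation=2)[:,:,::-1])
```

```text
[482.17336187 147.31860731  82.28224955] [-3.13930653e+00  7.36286068e-04  1.87233146e+00] [-5.08836045 -1.81351748  6.78928007] [-0.23193336  0.88660298  0.07043553] 13.282292963656143
[-8.41796098 -0.7179532 ]
```

View pics/m4.png

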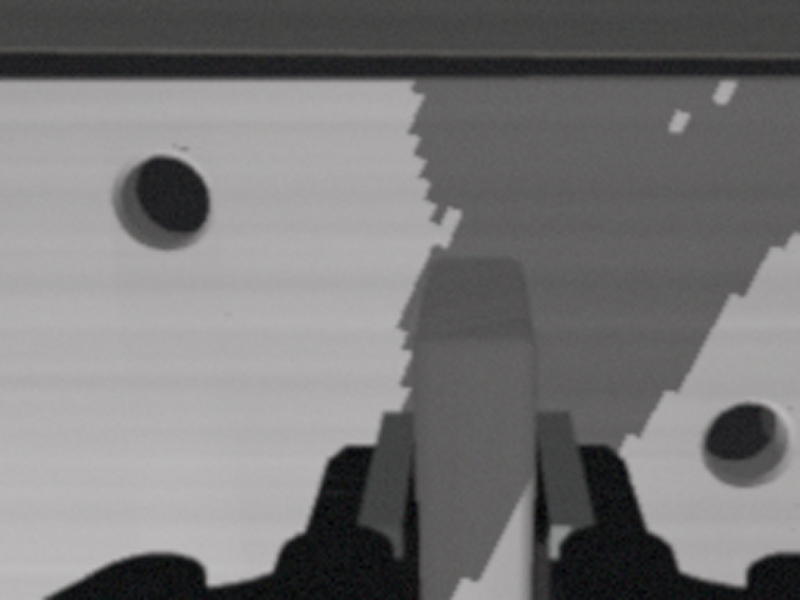

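The crop shows the hole rims at (162,198) and (745,443). A lighter pin edge is just appearing at the right of the single hole, at about (775,430), so roughly 8 mm remain.

Emit:
{"op": "move_arm", "data": {
  "targets": "-1 0 0.2 -0.04 0 0 0; -1 0 0.2 0 0 0 0; -1 0 0 0 0 0 0; -1 0 0 0 0 0 0"
}}

```text
clock: 8.32
eef_pos: [487.9, 149.3, 82.3]
tool_rot: [3.14, -0.0, 1.872]
force: [0.3, -0.6, -2.6]
width: 13.2
gripper_force: 59.7
```

Run:
```python
from h import *
d=grab('wrist','w5'); s=read_state(); print(s['eef_pos'],s['tool_rot'],s['force'],s['torque'])
x=np.array([np.cos(.301),np.sin(.301)]);y=np.array([-x[1],x[0]]); print(np.array([x,y])@(s['eef_pos'][:2]-[490,150.5]))
c=d['color']; q=lambda a:cv2.resize(np.clip(a.astype(float)*1.6,0,255).astype(np.uint8),(400,400),interpolation=2)
cv2.imwrite('pics/m5.png',np.hstack([q(c[143:183,132:172]),q(c[222:262,318:358])])[:,:,::-1])
```

```text
[487.89611777 149.32787367  82.32219296] [ 3.14029844e+00 -2.66295287e-04  1.87201346e+00] [ 0.86929949 -0.17206284 -3.7649996 ] [-0.01587058 -0.08993212 -0.03708564]
[-2.35679934 -0.49567879]
```

View pics/m5.png

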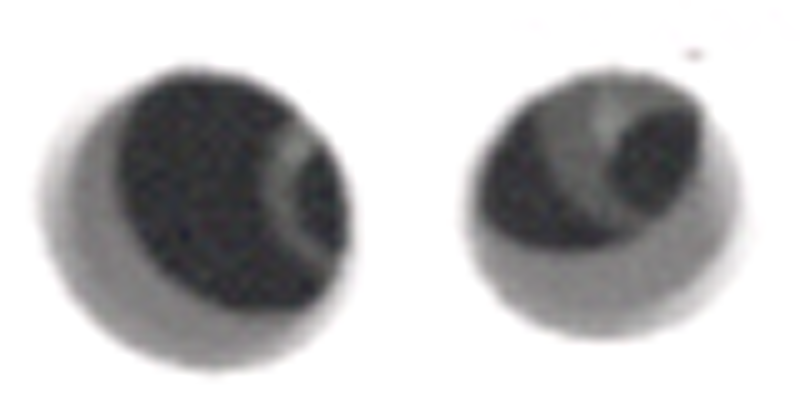

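Both pins show in the holes. Left patch: rim centre (197,217), pin tip about (360,195). Right patch: rim centre (606-400,203), tip about (672-400,155).

Run:
```python
from h import *
d=load('w5')
x=np.array([np.cos(.301),np.sin(.301)]);y=np.array([-x[1],x[0]]);M=np.array([x,y])
for n,o,h,p in(('L',(132,143),(197,217),(360,195)),('S',(318,222),(206,203),(272,155))):
    f=lambda q,z: ray(d,o[0]+q[0]/10-.5,o[1]+q[1]/10-.5,z)[:2]
    print(n,M@(f(p,67)-f(h,75)), 'scale/mm', np.linalg.norm(M@(f((306,203),75)-f((206,203),75))))
```

```text
L [ 5.42058431 -0.46744233] scale/mm 4.512076968550846
S [ 5.3918106  -0.92224281] scale/mm 4.828617470104801
```

Emit:
{"op": "move_arm", "data": {
  "targets": "-1 -0.03 0.15 0.03 0 0 0; -1 -0.03 0.15 0 0 0 0; -1 0 0.15 0 0 0 0; -1 0 0.1 0 0 0 0; -1 0 0 0 0 0 0"
}}

```text
clock: 8.78
eef_pos: [493.3, 150.3, 82.0]
tool_rot: [3.141, -0.0, 1.872]
force: [0.7, 0.2, -6.3]
width: 12.9
gripper_force: 59.3
```

Emit:
{"op": "move_arm", "data": {
  "targets": "-1 0 0 0.05 0 0 0; -1 0 0 0.05 0 0 0; -1 0 0 0 0 0 0; -1 0 0 0 0 0 0"
}}

```text
clock: 9.12
eef_pos: [492.5, 150.1, 81.1]
tool_rot: [-3.141, 0.0, 1.872]
force: [-0.1, -0.6, -5.2]
width: 13.5
gripper_force: 59.3
```

The TCP is below tip height with no contact force, so the pins are in the holes. I'll lower the plate gently.

Emit:
{"op": "move_arm", "data": {
  "targets": "-1 0 0 0.1 0 0 0; -1 0 0 0.1 0 0 0; -1 0 0 0 0 0 0; -1 0 0 0 0 0 0"
}}

```text
clock: 9.45
eef_pos: [492.4, 150.1, 79.0]
tool_rot: [-3.141, 0.0, 1.872]
force: [-0.7, -0.1, -4.7]
width: 13.2
gripper_force: 59.3
```

Emit:
{"op": "move_arm", "data": {
  "targets": "-1 0 0 0.1 0 0 0; -1 0 0 0 0 0 0; -1 0 0 0 0 0 0"
}}

```text
clock: 9.7
eef_pos: [492.5, 150.1, 78.1]
tool_rot: [-3.142, 0.0, 1.872]
force: [0.3, 0.1, -4.8]
width: 13.4
gripper_force: 59.3
```

Emit:
{"op": "move_arm", "data": {
  "targets": "-1 0 0 0.1 0 0 0; -1 0 0 0.05 0 0 0; -1 0 0 0 0 0 0; -1 0 0 0 0 0 0"
}}

```text
clock: 10.03
eef_pos: [492.5, 150.1, 76.6]
tool_rot: [-3.142, -0.0, 1.872]
force: [0.7, -1.0, -4.8]
width: 13.0
gripper_force: 59.3
```

Emit:
{"op": "move_arm", "data": {
  "targets": "-1 0 0 0.05 0 0 0; -1 0 0 0.05 0 0 0; -1 0 0 0 0 0 0; -1 0 0 0 0 0 0"
}}

```text
clock: 10.37
eef_pos: [492.5, 150.1, 75.6]
tool_rot: [-3.142, 0.0, 1.872]
force: [0.3, 0.2, -4.9]
width: 13.4
gripper_force: 59.3
```

Emit:
{"op": "move_arm", "data": {
  "targets": "-1 0 0 0.04 0 0 0; -1 0 0 0 0 0 0; -1 0 0 0 0 0 0"
}}

```text
clock: 10.62
eef_pos: [492.6, 150.1, 75.4]
tool_rot: [3.141, 0.0, 1.872]
force: [-0.4, -1.0, -2.0]
width: 12.9
gripper_force: 59.8
```

Emit:
{"op": "move_arm", "data": {
  "targets": "-0.6 0 0 0 0 0 0; -0.4 0 0 0 0 0 0; 0 0 0 0 0 0 0; 0.5 0 0 0 0 0 0; 1 0 0 0 0 0 0"
}}

```text
clock: 11.03
eef_pos: [492.8, 150.2, 75.4]
tool_rot: [3.141, -0.0, 1.872]
force: [0.4, -0.3, 1.0]
width: 61.1
gripper_force: 0.0
```

Emit:
{"op": "move_arm", "data": {
  "targets": "1 0 0 0 0 0 0; 1 0 0 0 0 0 0; 1 0 0 0 0 0 0; 1 0 0 -0.5 0 0 0; 1 0 0 -1 0 0 0"
}}

```text
clock: 11.45
eef_pos: [491.7, 149.8, 89.9]
tool_rot: [-3.139, 0.0, 1.872]
force: [-0.0, -0.9, -0.5]
width: 85.7
gripper_force: 0.0
```

Emit:
{"op": "move_arm", "data": {
  "targets": "1 0 0 -2.5 0 0 0; 1 0 0 -2.5 0 0 0; 1 0 0 -2.5 0 0 0; 1 0 0 -2 0 0 0; 1 0 0 0 0 0 0"
}}

```text
clock: 11.87
eef_pos: [495.1, 151.2, 190.0]
tool_rot: [3.133, -0.0, 1.872]
force: [0.2, -0.1, -0.8]
width: 85.2
gripper_force: 0.0
```

Run:
```python
from h import *
d=grab('wrist','w6'); e=grab('scene','s6'); s=read_state(); print(s['eef_pos'],s['force'],s['width'],s['clock'])
cv2.imwrite('pics/m6.png',np.hstack([cv2.resize(d['color'],(400,300)),cv2.resize(e['color'][140:290,170:370],(400,300),interpolation=2)])[:,:,::-1])
```

```text
[493.05933526 150.21853889 186.60695157] [-0.10637261  0.47790258  0.6144871 ] 84.94328633374485 11.9667
```

View pics/m6.png

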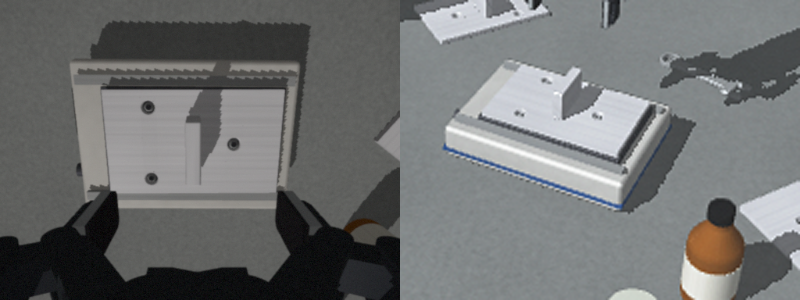

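The plate lies flush on the carriage with pins in all three holes at (148,107), (152,179) and (234,144). The gripper is open and clear of it, and the bottle in view is still upright where it was.

```bash
python3 -c "
from h import *
print(order.finish_job())"
```

```text
the job is handed in; nothing more can be done
None
```

The plate is home: it lies flush on the carriage with its three holes over the pins, the gripper has let go and is clear, and I handed the job in at about 12 s.

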